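# Lock the sample canister into the shaker's bayonet mount

## Robot

A 6-joint arm with a two-finger parallel gripper is mounted at the origin on the work surface. World frame = base frame: x ahead of the robot, y to its left, z up, the work surface at z = 0. Lengths are in m, angles in degrees, forces in N, time in s.
With the tool pointing down it reaches from about 0.35 to 0.85 m from the base axis. Payload 8.1 kg.
Tool frame: the origin (TCP) lies on the centre line of the jaws, within the pads' length; the fingertips stand 17 mm ahead of it and the grasp point (between the pads) lies 2 mm behind it; z points along the fingers, y is the line along which they close (so a half turn about z gives the same grasp; the last joint's range is limited). The gripper opens to 93 mm and grips with 3 to 60 N. Pads are 15 mm wide; open, the fingers measure 128 mm over their backs; the gripper's body (75 mm by 188 mm) begins 65 mm behind the grasp point.
Start: joints at [-74.507, 7.471, 85.268, -0, 87.261, -4.893], TCP at [0.209, -0.562, 0.236] pointing down, gripper open.
Joint ranges: [-169.43, 169.43], [-51.17, 129.36], [1.28, 143.12], [-76.62, 256.62], [0, 156.53], [-152.29, 152.29]. Speed limits (degrees/s): [136.94, 136.94, 159.86, 180, 180, 180].

## Interface

Orientations are given as [roll, pitch, yaw] about the fixed x, y, z axes, in that order (R = Rz(yaw) Ry(pitch) Rx(roll)).
In Python, from plant import r, cams, workorder, models gives the robot as it stands.
- The arm moves only by the shell command python3 -m creep 'ROWS' [FORCE]. ROWS is JSON, a list that holds one entry, the list of rows, each a list of 7 numbers: the shift along the tool's x, y, z normalised to -1 to 1, where 1 is 120 mm, then the turn, a rotation vector about the tool's x, y, z normalised to -1 to 1, where 1 is pi/4 rad, then the gripper's target within -1 to 1 (fully open at 1, half-way at 0, shut at -1). In form: [[[tx, ty, tz, ax, ay, az, gripper], ...]]. A call has 1 to 5 rows; each row is the pose to reach, as a shift and turn from the pose commanded when the call began, along the tool's axes at that moment; what a row does not reach only later rows make up. A row lasts 1/8 s, in which the tool goes at most 62.5 mm and 10.7 degrees, less where a joint would pass 70% of its speed; a pose out of reach is approached as far as the arm can. A call with a number of a shift or a turn outside -1 to 1 is refused whole. A call with a gripper value outside its range is refused whole. The fingers move at their own pace and stop on an object; FORCE is the grip in N (left out, the last holds). Time passes only in rows, so rows that repeat a pose let the fingers close. It gives the time, the measured TCP pose, the force, the opening and the grip force at its end, in the units of the state.
- r.sense(): the state, without advancing time (a new reading comes with each control period).
- cams.camera(name): name is "scene" or "top" or "wrist"; returns (picture, depth): 480x640x3 uint8, red, green, blue; 480x640 float32, m along the optical axis (not along the pixel's ray), 0 where there is no reading.
- cams.get_calibration(name): a dict with "vertical_fov" (degrees; the focal length in pixels is half the picture's height over the tangent of half this angle, whatever the lens; pixels are square), "cx", "cy" (the principal point, pixels), "R" (3x3) and "t" (3): a world point X has camera coordinates R X + t; the wrist camera has in their place "mount" (4x4, takes a point from camera to tool coordinates, whose origin is the TCP and whose axes are the flange's). Camera axes: x right, y down, z forward; pixel columns grow to the right and rows downward; lengths in m; the calibration is good to about 2 mm. A picture is of the moment at which its call begins: read the wrist's pose just before it. get_calibration takes no time and is no camera call.
- workorder.hand_in(): hands the job in; it is judged then, once.
Trained networks look in the newest picture that a camera, given by its name, has taken for a name from the list of things; names that differ only in an ending like _2 or _b are one class to them, and where a whole thing is asked for, a point or a joint stands for the part that bears it (a point fixed in the world has none). Each returns a list of dicts, best first, with "score" (0 to 1); they miss things now and then, are a little off and sometimes report something else, mostly with a low value. They report only what shows in the picture. A call takes as long as a camera call. They do not tell look-alikes from the thing itself.
- models.outline_of(camera, query): "region" (480x640 bool, what is visible of it) and "box" ([centre column, centre row, width, height] in pixels, round what is visible of it).
- models.tip_of(camera, query): "location" ([row, column] in pixels: a listed point, or the origin of a listed thing).
The state is a dict: "clock": time; "q": joint angles; "dq": joint speeds; "joint_efforts": joint torques, N m; "position": TCP position; "tool_rot": TCP orientation; "ft_force": force on the tool from outside, world axes, zero at the start; "torque": the same for the moment, N m; "opening": opening from 0.0 (shut) to 1.0 (fully open); "finger_force": force on a finger pad.
Only numpy, scipy, OpenCV 4.12 (cv2) and the standard library are available. Lean on these libraries where they do the work, as an engineer would, in place of code of your own. Each camera call takes 0.05 s, during which the arm holds its last target. There are 200 camera calls.

## Task

Lock the blue-topped sample canister into the bayonet mount on the orbital shaker: stand it in the collar, feel for the gates with its two lugs, then gently press it down against the spring and turn it a quarter turn clockwise (seen from above) until it clicks up into its lock, and let go. Never force it: press and twist with a light hand (50 N on the mount, all contacts together, is already too much), and leave everything else on the bench where it stands.

Things in the scene. Friction and masses are not known exactly. Their poses are not given: they have to be found in the camera images.
- canister_mid (a point): Centre, half-way up, of the canister with BLUE lid and grip (red and grey ones have the same shape). 116 mm tall, 300 g +-25%, upright, z up. From below: metal spigot 29 mm long, 48 mm across (foot bevelled 3 mm); white body 60 mm across; lid, its top 80 mm up; on it an upright wing grip. Same after a half turn.
- canister_grip (a point): Point to pinch, 102 mm above the underside of the same canister, same axes. The wing is 46 mm long (along x), 14 mm thick (along y), and 80 to 116 mm above the underside: pinch it across its 14 mm.
- canister_foot (a point): Centre of that canister's underside, same axes. Two lugs stand out of the spigot along +x and -x (the line of the wing) to 33 mm from the axis; 12 mm wide, 6 to 12 mm above the underside. Yellow stripes on the body stand above them.
- canister: The same blue-topped canister as a body; origin at the centre of its underside, x along the wing.
- mount_axis (a point): Centre of the top face of the metal collar, 122 mm above the bench; axes of the housing (z up). 34 mm high, 90 mm across; bore 51 mm in a 10 mm thick top flange; two opposite gates (slots 15 mm wide, out to 36 mm from the axis, marked yellow). Gate line: turned -20 to +20 degrees from the housing's x, not measured: feel or see it. The collar is stiff and does not turn in use.
- mount_plate_up (a point): On the axis, 10 mm below the collar's top: where the sprung plate's top stands when free. Off the gates the lugs rest on the flange, the canister's underside 4 mm above this; within 3 degrees of the gates it drops these 4 mm onto the plate. The plate gives 0.6 N per mm from 3.6 N, with 16 mm travel to a hard stop.
- mount_turn_level (a point): On the axis, 24 mm below the collar's top. With the canister's underside within 2 mm of here (plate pushed down 12 to 16 mm, about 11 to 13 N, partly borne by the canister's weight) the lugs are under the flange and it can be turned, only clockwise seen from above, to a rigid stop about 93 degrees from the gates' middle, where the lock is (red marks).
- mount_locked_level (a point): On the axis, 19 mm below the collar's top: where the canister's underside is when locked. From 87 degrees on to the stop, if let up, the spring lifts it 3 mm above the flange's lower face into notches, up to this level, and it can no longer turn back. Locked, the spring alone makes contact forces that add up to 15 to 20 N.
- shaker: Orbital shaker, white housing 280 x 260 mm, 82 mm high, on the bench, fixed; origin at the centre of its underside, x towards its control panel. On it a platform 200 mm square with a blue rim (top at 98 mm), in whose middle the collar stands.
- canister_red_mid (a point): Centre, half-way up (58 mm), of the red-topped canister of the same shape: leave it.
- canister_grey_mid (a point): Centre, half-way up (58 mm), of the grey-topped canister of the same shape: leave it.
- beaker: Glass beaker 70 mm across, 90 mm high; leave it.
- reagent: Brown reagent bottle 72 mm across, 150 mm high; leave it.
- tip_box: Blue pipette-tip box 85 x 120 x 60 mm; leave it.
- tube_rack: Orange rack of tubes, 70 x 200 mm, 86 mm high; leave it.
- timer: White bench timer 70 x 70 x 22 mm; leave it.
Not all that is in view belongs to the job. What is shaped like the canister but green or pink is not meant.

How it is judged (in metres and radians):
At the end, for the whole second after the job is handed in: The blue-topped canister is locked in the collar: underside 17.2 to 20.8 mm below the collar's top (risen into the notches), within 4 mm of the collar's axis, upright within 0.06 rad, its wing turned at least 1.09 rad from the housing's x axis, released and at rest (z of canister_foot in the frame of mount_axis between -0.0208 and -0.0172 m and horizontal distance between canister_foot and mount_axis below 0.004 m and angle between canister_foot's own z axis and vertical below 0.06 rad and angle between the x axis of canister and the x axis of shaker, either way round above 1.09 rad and linear speed of canister below 0.01 m/s and angular speed of canister below 0.05 rad/s); the robot touches nothing.
It fails at once if the canister and the shaker with its mount press on each other with more than 50 N, all contacts added up (contact force between canister and shaker above 50 N).
It fails at once if another thing on the bench is moved more than 20 mm (distance of any of canister_red_mid, canister_grey_mid, beaker, reagent, tip_box, tube_rack, timer from where it was at the start of the episode above 0.02 m).
It also fails if it takes over 51 s, if anything falls off the work surface, if the arm or the gripper's body presses on something with over 40 N, if the wrist force passes 120 N, or if a joint passes its speed limit or range.

## Working session

There is one attempt and no reset: what is moved stays moved. The work goes in short steps, Python scripts to look and compute and a shell command to move; the robot and the scene stay as the last step left them, time stands still between calls to the robot, and variables do not carry over. Pictures are saved under pics/ and viewed, at most 10 in all, crops included, and the job is handed in when it is done.

```bash
ls; mkdir -p pics; cat > h.py <<'E'
import numpy as np, cv2
from plant import r, cams, workorder, models
from scipy.spatial.transform import Rotation as Ro
def pose():
    s=r.sense(); return np.array(s["position"]), s["tool_rot"]
def toolR(s=None):
    s=s or r.sense(); return Ro.from_euler('xyz',s["tool_rot"],degrees=True).as_matrix()
def w2t(p):  # world point -> tool coords
    s=r.sense(); return toolR(s).T@(np.array(p)-np.array(s["position"]))
def cal(name,s=None):
    c=cams.get_calibration(name); f=240/np.tan(np.radians(c["vertical_fov"]/2))
    if name=="wrist":
        s=s or r.sense(); M=np.array(c["mount"]); T=np.eye(4); T[:3,:3]=toolR(s); T[:3,3]=s["position"]; A=T@M
    else:
        A=np.eye(4); R=np.array(c["R"]); A[:3,:3]=R.T; A[:3,3]=-R.T@np.array(c["t"])
    return f,c["cx"],c["cy"],A
def px2w(K,row,col,d):
    f,cx,cy,A=K
    return (A@np.array([(col-cx)*d/f,(row-cy)*d/f,d,1]))[:3]
def atz(K,row,col,z):
    f,cx,cy,A=K; v=A[:3,:3]@np.array([(col-cx)/f,(row-cy)/f,1]); o=A[:3,3]
    return o+v*(z-o[2])/v[2]
def cloud(K,dep):
    f,cx,cy,A=K; v,u=np.mgrid[:480,:640]
    P=np.stack([(u-cx)*dep/f,(v-cy)*dep/f,dep],-1)
    return P@A[:3,:3].T+A[:3,3]
def save(n,img): cv2.imwrite('pics/'+n,img[:,:,::-1])
E
python3 - <<'E'
from h import *
s=r.sense(); print({k:np.round(v,3).tolist() for k,v in s.items()})
for n in("top","scene"):
    K=cal(n); img,d=cams.camera(n); save(n+'1.png',img); np.save(n+'1.npy',d)
    print(n,np.round(K[3],3).tolist(),round(K[0]))
    for q in("canister_mid","canister_grip","mount_axis","canister_red_mid","canister_grey_mid","shaker"):
        for m in models.tip_of(n,q)[:3]:
            a,b=m["location"]; dd=d[int(a),int(b)]
            print(n,q,round(m["score"],2),np.round([a,b]),np.round(px2w(K,a,b,dd),3))
E
```

```text
pics
{'clock': 0.0, 'q': [-74.507, 7.515, 85.327, 0.001, 87.262, -4.894], 'dq': [0.02, -0.029, -0.049, -0.09, 0.054, -0.085], 'joint_efforts': [0.001, -55.984, -49.176, 0.077, 0.036, -0.0], 'position': [0.209, -0.562, 0.235], 'tool_rot': [-179.897, -0.01, 20.387], 'ft_force': [-0.301, -0.17, -0.474], 'torque': [-0.001, 0.016, 0.027], 'finger_force': 0.0, 'opening': 0.999}
top [[-0.029, -0.991, 0.13, 0.406], [-1.0, 0.028, -0.004, -0.011], [0.0, -0.13, -0.992, 1.155], [0.0, 0.0, 0.0, 1.0]] 433
top canister_mid 0.96 [341. 385.] [ 0.311 -0.149  0.119]
top canister_mid 0.89 [239. 503.] [ 0.545 -0.452  0.108]
top canister_mid 0.78 [175. 324.] [ 0.727 -0.021  0.081]
top canister_grip 0.86 [166. 328.] [ 0.738 -0.028  0.117]
top canister_grip 0.86 [239. 507.] [ 0.543 -0.457  0.118]
top canister_grip 0.73 [222. 390.] [ 0.594 -0.177  0.119]
top mount_axis 0.82 [264. 283.] [0.499 0.086 0.114]
top canister_red_mid 0.75 [253. 447.] [ 0.514 -0.313  0.103]
top canister_red_mid 0.29 [178. 416.] [ 0.707 -0.251  0.095]
top canister_grey_mid 0.57 [272. 392.] [ 0.472 -0.175  0.124]
top shaker 0.88 [265. 283.] [0.496 0.087 0.113]
scene [[0.527, 0.728, -0.438, 1.149], [0.85, -0.448, 0.277, -0.403], [0.005, -0.519, -0.855, 1.252], [0.0, 0.0, 0.0, 1.0]] 555
scene canister_mid 0.8 [202. 222.] [ 0.321 -0.166  0.083]
scene canister_mid 0.73 [334. 149.] [ 0.557 -0.468  0.081]
scene canister_mid 0.7 [292. 267.] [ 0.606 -0.192  0.086]
scene canister_grip 0.78 [278. 268.] [ 0.59  -0.179  0.117]
scene canister_grip 0.66 [325. 144.] [ 0.549 -0.467  0.113]
scene canister_grip 0.61 [186. 222.] [ 0.216 -0.126  0.004]
scene mount_axis 0.9 [193. 345.] [0.482 0.105 0.116]
scene canister_red_mid 0.97 [296. 208.] [ 0.547 -0.315  0.091]
scene canister_grey_mid 0.77 [256. 246.] [ 0.505 -0.191  0.1  ]
scene shaker 0.91 [225. 342.] [0.543 0.056 0.087]
```

View pics/top1.png

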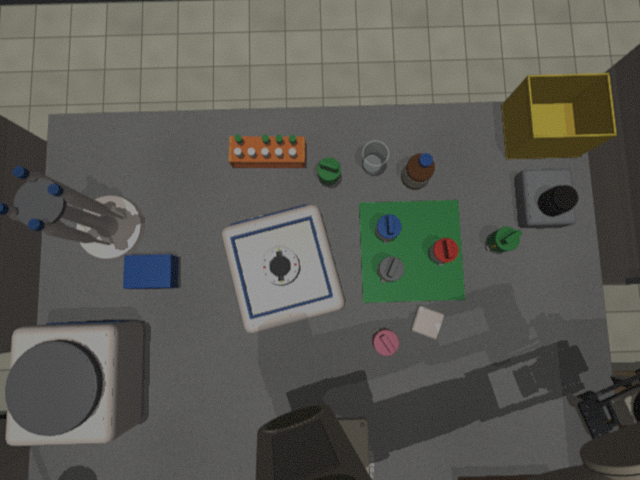

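View pics/scene1.png

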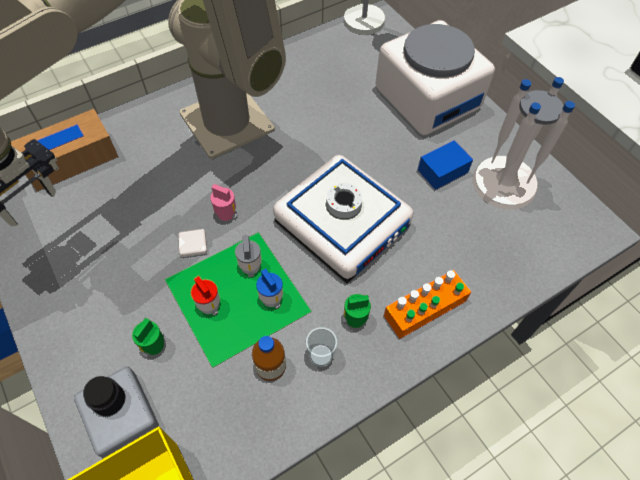

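The top view shows the blue canister at about (col 390, row 228), with its wing roughly along the image's vertical. The collar is at (281, 265), with gates near the vertical. The scene view puts the control panel on the housing's +x side, so its yaw is about 16°.

```bash
python3 - <<'E'
from h import *
d=np.load('top1.npy'); K=cal('top'); P=cloud(K,d); img=cv2.imread('pics/top1.png')
def near(c,rad,zl,zh): return P[(np.hypot(P[...,0]-c[0],P[...,1]-c[1])<rad)&(P[...,2]>zl)&(P[...,2]<zh)]
def line(Q):
    m=Q[:,:2].mean(0); w,V=np.linalg.eigh(np.cov(Q[:,:2].T)); v=V[:,1]; return m.round(4),np.sqrt(w).round(4),np.degrees(np.arctan2(v[1],v[0]))%180
Q=near((0.594,-0.177),.045,.1,.13); print('wing',len(Q),line(Q),np.median(Q[:,2]))
Q=near((0.594,-0.177),.045,.07,.09); print('lid',len(Q),Q.mean(0))
Q=near((0.497,0.086),.06,.112,.13); c,rr=cv2.minEnclosingCircle(Q[:,:2].astype('f4')); print('collar',len(Q),c,rr,np.median(Q[:,2]),Q.mean(0))
Q=near((0.497,0.086),.2,.07,.09); print('housing', cv2.minAreaRect(Q[:,:2].astype('f4')))
Q=near((0.497,0.086),.2,.092,.104); print('plat', cv2.minAreaRect(Q[:,:2].astype('f4')),np.median(Q[:,2]))
s=r.sense(); print('blue in tool', w2t((.594,-.177,.25)), w2t((.497,.086,.3)))
print(np.round(cams.get_calibration('wrist')['mount'],3).tolist(),cams.get_calibration('wrist')['vertical_fov'])
E
```

```text
wing 135 (array([ 0.5892, -0.177 ]), array([0.0044, 0.0139]), np.float64(2.3534421222810806)) 0.11917706132735417
lid 325 [ 0.58784681 -0.17574835  0.08354649]
collar 842 (0.49541887640953064, 0.09335021674633026) 0.04494220018386841 0.1218661702519045 [0.49518252 0.09332612 0.12073458]
housing ((0.4964081346988678, 0.0932999923825264), (0.27957624197006226, 0.25451651215553284), 13.43458366394043)
plat ((0.4953633248806, 0.09336310625076294), (0.2082051932811737, 0.2081371694803238), 13.379268646240234) 0.09750682738838523
blue in tool [ 0.4951116  -0.22714586 -0.01435177] [ 0.49580557 -0.50746329 -0.06434836]
[[0.0, -0.955, -0.296, 0.084], [1.0, 0.0, 0.0, 0.001], [-0.0, -0.296, 0.955, -0.148], [0.0, 0.0, 0.0, 1.0]] 67.17889187681877
```

```bash
cat >> h.py <<'E'
def need(p,yaw):
    s=r.sense(); t=toolR(s).T@(np.array(p)-np.array(s["position"]))
    R2=Ro.from_euler('xyz',[180,0,yaw],degrees=True).as_matrix()
    a=Ro.from_matrix(toolR(s).T@R2).as_rotvec()
    print('clock',round(s["clock"],2),'pos',np.round(s["position"],4),'rot',np.round(s["tool_rot"],2),'NEED',np.round(t/.12,3),np.round(a/(np.pi/4),3))
E
python3 -m creep '[[[0.5,-0.23,0,0,0,-0.3,0.3],[1,-0.47,0,0,0,-0.5,0.3],[1,-0.47,0,0,0,-0.75,0.3],[1,-0.47,0,0,0,-1,0.3]]]'
python3 -m creep '[[[0.5,0.18,0,0,0,-0.3,0.3],[1,0.37,0,0,0,-0.5,0.3],[1,0.37,0,0,0,-0.75,0.3],[1,0.37,0,0,0,-1,0.3]]]'
python3 -c "
from h import *
need((.589,-.177,.24),182.4)"
```

```text
clock: 1.2
position: [0.3029, -0.4668, 0.2359]
tool_rot: [180.0, 0.0, 63.8]
ft_force: [-0.3, -0.4, -0.1]
opening: 0.663
finger_force: 0.0
clock: 1.7
position: [0.3963, -0.3795, 0.2358]
tool_rot: [180.0, 0.0, 106.8]
ft_force: [0.5, -0.3, -0.2]
opening: 0.649
finger_force: 0.0
clock 1.7 pos [ 0.3963 -0.3795  0.2358] rot [1.7999e+02 1.0000e-02 1.0682e+02] NEED [ 1.15   2.025 -0.035] [-0.    0.   -1.68]
```

```bash

python3 -m creep '[[[0.3,0.5,0,0,0,-0.3,0],[0.57,1,0,0,0,-0.5,0],[0.57,1,0,0,0,-0.75,0],[0.57,1,0,0,0,-0.86,0]]]'
python3 -m creep '[[[-0.1,0.5,0,0,0,-0.2,0],[-0.17,1,0,0,0,-0.45,0],[-0.17,1,0,0,0,-0.65,0],[-0.17,1,0,0,0,-0.82,0],[-0.17,1,0,0,0,-0.82,0]]]'
python3 - <<'E'
from h import *
need((.589,-.177,.24),182.4)
s=r.sense(); K=cal('wrist',s); img,d=cams.camera('wrist'); save('w1.png',img); P=cloud(K,d)
for q in ("canister_grip","canister_mid"):
    for m in models.tip_of('wrist',q)[:2]:
        a,b=m["location"]; print(q,m["score"],a,b,atz(K,a,b,.102 if 'grip' in q else .058))
Q=P[(np.hypot(P[...,0]-.589,P[...,1]+.177)<.045)&(P[...,2]>.108)&(P[...,2]<.124)]
print(len(Q),cv2.minAreaRect(Q[:,:2].astype('f4')),np.median(Q[:,2]))
Q=P[(np.hypot(P[...,0]-.589,P[...,1]+.177)<.045)&(P[...,2]>.073)&(P[...,2]<.087)]
print(len(Q),cv2.minEnclosingCircle(Q[:,:2].astype('f4')))
E
```

```text
clock: 2.2
position: [0.4923, -0.2796, 0.2356]
tool_rot: [180.0, 0.0, 145.5]
ft_force: [-0.4, 0.4, -0.6]
opening: 0.498
finger_force: 0.0
clock: 2.82
position: [0.5769, -0.1942, 0.2356]
tool_rot: [180.0, -0.0, -178.1]
ft_force: [0.1, -0.2, 0.1]
opening: 0.501
finger_force: 0.0
clock 2.83 pos [ 0.5769 -0.1942  0.2356] rot [ 1.800e+02 -1.000e-02 -1.781e+02] NEED [-0.106  0.14  -0.037] [ 0.    -0.    -0.011]
canister_grip 0.87 252.7 343.3 [ 0.59127572 -0.17780261  0.102     ]
canister_mid 0.83 237.5 341.1 [ 0.59121063 -0.17750836  0.058     ]
canister_mid 0.65 186.8 16.8 [ 0.55346421 -0.47186847  0.058     ]
1050 ((0.5898036360740662, -0.1781081259250641), (0.04551579803228378, 0.013996054418385029), 1.877414584159851) 0.1178965523962151
2677 ((0.5900773406028748, -0.17799241840839386), 0.030958255752921104)
```

View pics/w1.png

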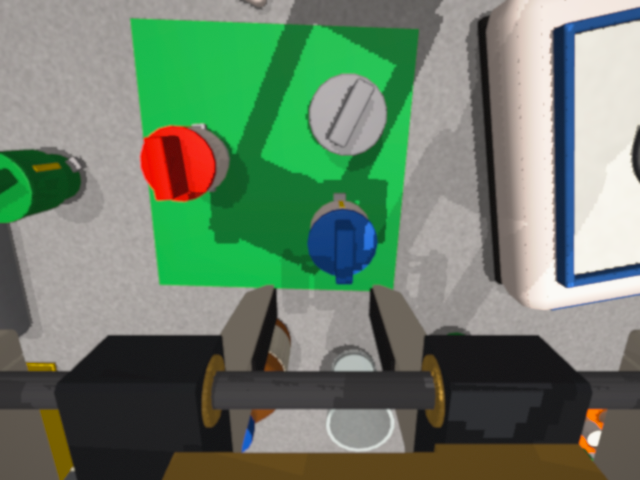

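The blue lid sits at about (343, 243), with its wing vertical and aligned with the jaws. Fitted centre is (0.590, -0.178), yaw 1.9°.

```bash

python3 -m creep '[[[-0.114,0.132,0.2,0,0,0,0],[-0.114,0.132,0.4,0,0,0,0],[-0.114,0.132,0.7,0,0,0,0],[-0.114,0.132,0.7,0,0,0,0]]]'
python3 -c "
from h import *
need((.590,-.178,.1015),181.9)"
```

```text
clock: 3.48
position: [0.5875, -0.1774, 0.1481]
tool_rot: [179.8, -0.4, -178.2]
ft_force: [-0.6, 0.6, 0.3]
opening: 0.5
finger_force: 0.0
clock 3.48 pos [ 0.5875 -0.1774  0.1481] rot [ 179.85   -0.35 -178.18] NEED [-0.023 -0.007  0.388] [ 0.003 -0.008 -0.002]
```

```bash

python3 -m creep '[[[0,0,0.2,0,0,0,0],[0,0,0.41,0,0,0,0],[0,0,0.41,0,0,0,0]]]'
python3 -m creep '[[[0,0,0,0,0,0,-0.4],[0,0,0,0,0,0,-1],[0,0,0,0,0,0,-1],[0,0,0,0,0,0,-1]]]' 30
python3 -c "
from h import *
need((.590,-.178,.1015),181.9)"
```

```text
clock: 3.85
position: [0.5895, -0.1782, 0.1025]
tool_rot: [180.0, -0.1, -178.1]
ft_force: [-0.5, 1.9, -0.1]
opening: 0.501
finger_force: 0.0
clock: 4.35
position: [0.5902, -0.1781, 0.1029]
tool_rot: [-180.0, 0.0, -178.1]
ft_force: [0.4, 0.3, 0.7]
opening: 0.15
finger_force: 30.0
clock 4.35 pos [ 0.5902 -0.1781  0.1029] rot [-1.7999e+02  3.0000e-02 -1.7807e+02] NEED [0.001 0.001 0.012] [-0.     0.001  0.001]
```

```bash

python3 -m creep '[[[0,0,-0.4,0,0,0,-1],[0,0,-0.8,0,0,0,-1],[0,0.2,-1,0,0,0,-1],[0,0.4,-1,0,0,0,-1]]]'
python3 -m creep '[[[0,0.3,-0.3,0,0,0,-1],[0,0.7,-0.4,0,0,0,-1],[0.05,1,-0.4,0,0,0,-1]]]'
python3 -m creep '[[[0,0.4,0,0,0,0,-1],[0,0.8,0,0,0,0,-1],[0,0.85,0,0,0,0,-1],[0,0.85,0,0,0,0,-1],[0,0.85,0,0,0,0,-1]]]'
python3 - <<'E'
from h import *
need((.585,.093,.27),181.9)
s=r.sense(); K=cal('wrist',s); img,d=cams.camera('wrist'); save('w2.png',img); np.save('w2.npy',d); np.savez('w2k.npz',A=K[3],pos=s["position"],rot=s["tool_rot"]); P=cloud(K,d)
Q=P[(np.hypot(P[...,0]-.495,P[...,1]-.093)<.055)&(P[...,2]>.116)&(P[...,2]<.128)]
print(len(Q),cv2.minEnclosingCircle(Q[:,:2].astype('f4')),np.median(Q[:,2]),s["finger_force"],s["opening"],s["ft_force"])
for m in models.tip_of('wrist',"mount_axis")[:2]:
    a,b=m["location"]; print(m["score"],a,b,atz(K,a,b,.122))
E
```

```text
clock: 4.85
position: [0.5894, -0.1298, 0.2247]
tool_rot: [-179.9, 0.2, -178.1]
ft_force: [-0.7, -0.5, -3.1]
opening: 0.149
finger_force: 30.0
clock: 5.22
position: [0.5778, -0.0078, 0.2694]
tool_rot: [180.0, -0.0, -178.0]
ft_force: [-0.4, 0.4, -2.9]
opening: 0.152
finger_force: 30.0
clock: 5.85
position: [0.5745, 0.0906, 0.2694]
tool_rot: [-180.0, -0.1, -178.1]
ft_force: [0.7, -1.2, -2.3]
opening: 0.147
finger_force: 30.0
clock 5.85 pos [0.5745 0.0906 0.2694] rot [-1.7997e+02 -8.0000e-02 -1.7812e+02] NEED [-0.088  0.017 -0.005] [-0.001 -0.002 -0.   ]
6490 ((0.4953933656215668, 0.09357309341430664), 0.04495147615671158) 0.12111201016269918 29.99855250120163 0.1471352411140143 [ 0.72737481 -1.19182552 -2.29080344]
0.67 134.3 328.6 [0.49594834 0.09149185 0.122     ]
```

View pics/w2.png

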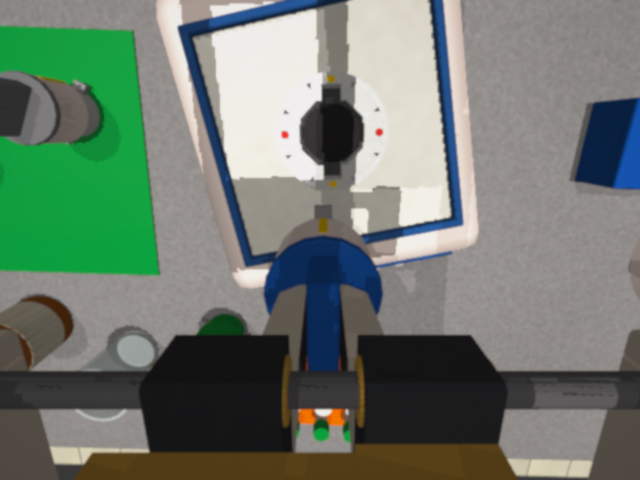

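The gates (yellow marks) are at (331, 78) and (332, 184), and the red lock marks at (285, 134) and (379, 132). The held canister's yellow stripe is at (323, 225).

```bash
python3 - <<'E'
from h import *
img=cv2.imread('pics/w2.png')[:,:,::-1].astype(int); d=np.load('w2.npy'); z=np.load('w2k.npz'); c=cal('wrist'); K=(c[0],c[1],c[2],z['A'])
P=cloud(K,d); R,G,B=img[...,0],img[...,1],img[...,2]
roi=(np.hypot(P[...,0]-.495,P[...,1]-.093)<.055)
for n,m in (('yel',(R>130)&(G>90)&(B<90)),('red',(R>150)&(G<80)&(B<80))):
    k,l,st,ce=cv2.connectedComponentsWithStats((m&roi).astype('u1'))
    ps=[atz(K,ce[i][1],ce[i][0],.122) for i in range(1,k) if st[i][4]>8]; print(n,[(np.round(p,4).tolist()) for p in ps],np.round(np.mean(ps,0),4))
    if len(ps)==2: v=ps[1]-ps[0]; print('angle',np.degrees(np.arctan2(v[1],v[0]))%180)
# held canister: lid top ring expected z = tcp z -.0229
zt=z['pos'][2]-.1029+.080; T=z['pos']
Q=P[(np.hypot(P[...,0]-T[0],P[...,1]-T[1])<.06)&(abs(P[...,2]-zt)<.006)&(B>R+40)]
Q=Q[:,:2]
# fit circle to front edge (low x boundary)
e=[]
for y in np.arange(Q[:,1].min()+.004,Q[:,1].max()-.004,.002):
    q=Q[abs(Q[:,1]-y)<.001]
    if len(q)>3: e.append((q[:,0].min(),y))
e=np.array(e)
from scipy.optimize import least_squares
s=least_squares(lambda p:np.hypot(e[:,0]-p[0],e[:,1]-p[1])-.030,[T[0],T[1]],loss='soft_l1',f_scale=.001)
print('lid c',s.x,'tcp',T,'n',len(e),np.abs(s.fun).mean())
E
```

```text
yel [[0.4557, 0.0913, 0.122], [0.5344, 0.0961, 0.122]] [0.495  0.0937 0.122 ]
angle 3.5157038534704808
red [[0.4928, 0.1307, 0.122], [0.4971, 0.0569, 0.122]] [0.495  0.0938 0.122 ]
angle 93.35967647676372
lid c [0.57339093 0.0894911 ] tcp [0.57454434 0.0906322  0.26944372] n 26 0.00022688193405599478
```

```bash
python3 -c "
from h import *
need((.4957,.0943,.234),183.5)"
```

```text
clock 5.95 pos [0.5748 0.0904 0.27  ] rot [-1.7999e+02 -3.0000e-02 -1.7816e+02] NEED [0.658 0.054 0.3  ] [-0.    -0.001 -0.037]
```

```bash

python3 -m creep '[[[0.3,0.03,0,0,0,-0.037,-1],[0.6,0.054,0.1,0,0,-0.037,-1],[0.658,0.054,0.2,0,0,-0.037,-1],[0.658,0.054,0.3,0,0,-0.037,-1],[0.658,0.054,0.3,0,0,-0.037,-1]]]'
python3 - <<'E'
from h import *
need((.4957,.0943,.234),183.5)
s=r.sense(); K=cal('wrist',s); img,d=cams.camera('wrist'); save('w3.png',img); need((.4957,.0943,.234),183.5); print(r.sense()["ft_force"])
E
```

```text
clock: 6.58
position: [0.4958, 0.0949, 0.2332]
tool_rot: [-180.0, -0.1, -176.4]
ft_force: [1.0, 0.6, -2.9]
opening: 0.152
finger_force: 30.0
clock 6.58 pos [0.4958 0.0949 0.2332] rot [-1.7999e+02 -1.0000e-01 -1.7645e+02] NEED [ 0.001 -0.005 -0.007] [-0.    -0.002  0.001]
clock 6.62 pos [0.4961 0.0951 0.2339] rot [-1.8000e+02 -5.0000e-02 -1.7644e+02] NEED [ 0.004 -0.006 -0.001] [-0.    -0.001  0.001]
[-0.22770123  0.1662098  -2.76316059]
```

View pics/w3.png

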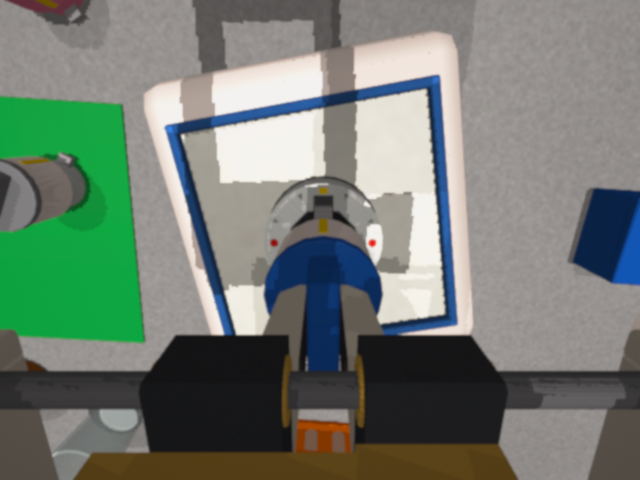

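The gate mark at (323, 190) and the canister's stripe at (323, 225) line up, and the canister is centred over the collar. I'll lower it gently.

```bash

python3 -m creep '[[[0,0,0.03,0,0,0,-1],[0,0,0.06,0,0,0,-1],[0,0,0.08,0,0,0,-1],[0,0,0.08,0,0,0,-1]]]'
python3 -m creep '[[[0,0,0.015,0,0,0,-1],[0,0,0.03,0,0,0,-1],[0,0,0.03,0,0,0,-1]]]'
```

```text
clock: 7.12
position: [0.4956, 0.0954, 0.2246]
tool_rot: [-180.0, -0.0, -176.4]
ft_force: [0.5, -0.1, -2.3]
opening: 0.146
finger_force: 30.0
clock: 7.5
position: [0.4956, 0.0954, 0.221]
tool_rot: [-180.0, -0.0, -176.4]
ft_force: [0.2, 0.6, -2.8]
opening: 0.155
finger_force: 30.0
```

```bash

python3 -m creep '[[[0,0,0.015,0,0,0,-1],[0,0,0.03,0,0,0,-1],[0,0,0.03,0,0,0,-1]]]'
python3 -m creep '[[[0,0,0.015,0,0,0,-1],[0,0,0.03,0,0,0,-1],[0,0,0.03,0,0,0,-1]]]'
```

```text
clock: 7.88
position: [0.4956, 0.0954, 0.2174]
tool_rot: [-180.0, -0.0, -176.4]
ft_force: [-0.4, 0.2, -2.8]
opening: 0.148
finger_force: 30.0
clock: 8.25
position: [0.4956, 0.0954, 0.2138]
tool_rot: [180.0, -0.0, -176.4]
ft_force: [0.1, -0.0, -2.4]
opening: 0.146
finger_force: 30.0
```

The lugs have dropped into the gates without contact. Next I'll press against the spring.

```bash

python3 -m creep '[[[0,0,0.015,0,0,0,-1],[0,0,0.03,0,0,0,-1],[0,0,0.045,0,0,0,-1],[0,0,0.045,0,0,0,-1]]]'
python3 -m creep '[[[0,0,0.015,0,0,0,-1],[0,0,0.03,0,0,0,-1],[0,0,0.045,0,0,0,-1],[0,0,0.045,0,0,0,-1]]]'
```

```text
clock: 8.75
position: [0.4959, 0.0954, 0.209]
tool_rot: [180.0, 0.0, -176.4]
ft_force: [-1.0, 0.1, 1.9]
opening: 0.15
finger_force: 30.0
clock: 9.25
position: [0.4959, 0.0954, 0.2035]
tool_rot: [-180.0, 0.0, -176.4]
ft_force: [-1.0, 0.3, 5.1]
opening: 0.151
finger_force: 30.0
```

```bash
python3 - <<'E'
from h import *
def an(img,d,A,T):
    c=cal('wrist'); K=(c[0],c[1],c[2],A); P=cloud(K,d); img=img.astype(int); R,B=img[...,0],img[...,2]
    m=(B>R+40)&(np.hypot(P[...,0]-T[0],P[...,1]-T[1])<.04)
    v,u=np.mgrid[:480,:640]
    m1=m&(v<280)&(abs(P[...,2]-(T[2]-.023))<.015); 
    co=(np.hypot(P[...,0]-.495,P[...,1]-.094)<.044)&(P[...,2]>.112)&(P[...,2]<.13)&(R>120)&(B>120)
    print('lid',m1.sum(),np.median(P[m1][:,2])-T[2],np.percentile(P[m1][:,2],[20,80])-T[2],'collar',np.median(P[co][:,2])if co.any() else None,co.sum())
z=np.load('w2k.npz'); an(cv2.imread('pics/w2.png')[:,:,::-1],np.load('w2.npy'),z['A'],z['pos'])
s=r.sense(); K=cal('wrist',s); img,d=cams.camera('wrist'); save('w4.png',img); an(img,d,K[3],s["position"])
s=r.sense(); print(s["position"],s["ft_force"],s["torque"])
E
```

```text
lid 3127 -0.02084801985288423 [-0.02149964 -0.02021784] collar 0.12110103649736609 5089
lid 3121 -0.02090605054824418 [-0.02151973 -0.02026289] collar 0.12110667728383664 3140
[0.4959366 0.0953941 0.2035118] [-0.68950233 -0.45488264  4.1214029 ] [ 0.03765669  0.23524385 -0.00476623]
```

No slip, and the image puts the underside about 18.5 mm down, which fits the force. About 5 mm more is needed.

```bash

python3 -m creep '[[[0,0,0.012,0,0,0,-1],[0,0,0.024,0,0,0,-1],[0,0,0.036,0,0,0,-1],[0,0,0.036,0,0,0,-1]]]'
python3 -m creep '[[[0,0,0.005,0,0,0,-1],[0,0,0.01,0,0,0,-1],[0,0,0.01,0,0,0,-1],[0,0,0.01,0,0,0,-1]]]'
```

```text
clock: 9.8
position: [0.496, 0.0954, 0.1995]
tool_rot: [180.0, 0.1, -176.4]
ft_force: [-1.5, -1.0, 7.3]
opening: 0.149
finger_force: 30.0
clock: 10.3
position: [0.496, 0.0954, 0.1985]
tool_rot: [-180.0, 0.1, -176.4]
ft_force: [-2.1, 0.5, 8.6]
opening: 0.149
finger_force: 30.0
```

```bash

python3 -m creep '[[[0,0,0.01,0,0,0,-1],[0,0,0.01,0,0,0,-1],[0,0,0.01,0,0,0.06,-1],[0,0,0.01,0,0,0.12,-1],[0,0,0.01,0,0,0.18,-1]]]'
python3 -c "
from h import *
s=r.sense(); print(s['torque'],s['tool_rot'])"
```

```text
clock: 10.92
position: [0.4961, 0.0954, 0.1975]
tool_rot: [180.0, 0.1, 175.4]
ft_force: [-1.4, -0.4, 8.7]
opening: 0.145
finger_force: 30.0
[-0.11314425  0.43759281  0.0794812 ] [1.79998172e+02 6.98830708e-02 1.75414904e+02]
```

It's turned 8° with almost no torque, so the lugs are under the flange. I'll keep turning.

```bash

python3 -m creep '[[[0,0,0,0,0,0.15,-1],[0,0,0,0,0,0.3,-1],[0,0,0,0,0,0.45,-1],[0,0,0,0,0,0.6,-1],[0,0,0,0,0,0.6,-1]]]'
python3 -c "
from h import *
s=r.sense(); print(s['torque'],s['tool_rot'])"
python3 -m creep '[[[0,0,0,0,0,0.15,-1],[0,0,0,0,0,0.3,-1],[0,0,0,0,0,0.45,-1],[0,0,0,0,0,0.6,-1],[0,0,0,0,0,0.6,-1]]]'
python3 -c "
from h import *
s=r.sense(); print(s['torque'],s['tool_rot'])"
```

```text
clock: 11.55
position: [0.4961, 0.0952, 0.1974]
tool_rot: [180.0, 0.1, 148.4]
ft_force: [-3.2, -1.3, 9.6]
opening: 0.143
finger_force: 30.0
[-0.25146688  0.59651905 -0.04209468] [1.79984132e+02 6.34260290e-02 1.48387576e+02]
clock: 12.18
position: [0.4953, 0.0951, 0.1971]
tool_rot: [-179.9, 0.0, 121.4]
ft_force: [-5.4, -2.2, 10.5]
opening: 0.147
finger_force: 30.0
[-0.33414357  1.14414511 -0.06757785] [-1.79941428e+02  3.13788356e-04  1.21391793e+02]
```

```bash

python3 -m creep '[[[0,-0.006,-0.005,0,0,0,-1],[0,-0.006,-0.005,0,0,0.15,-1],[0,-0.006,-0.005,0,0,0.3,-1],[0,-0.006,-0.005,0,0,0.45,-1],[0,-0.006,-0.005,0,0,0.45,-1]]]'
python3 -c "
from h import *
s=r.sense(); print(s['torque'],s['tool_rot'])"
```

```text
clock: 12.8
position: [0.4951, 0.0949, 0.1978]
tool_rot: [180.0, 0.0, 101.1]
ft_force: [-3.7, -1.3, 8.5]
opening: 0.15
finger_force: 30.0
[-0.22803484  0.76502372 -0.04332983] [1.79994774e+02 1.29148985e-02 1.01142726e+02]
```

```bash

python3 -m creep '[[[0,-0.004,0,0,0,0.06,-1],[0,-0.004,0,0,0,0.12,-1],[0,-0.004,0,0,0,0.17,-1],[0,-0.004,0,0,0,0.17,-1]]]'
python3 -c "
from h import *
s=r.sense(); print(s['torque'],s['tool_rot'])"
```

```text
clock: 13.3
position: [0.4946, 0.0948, 0.1979]
tool_rot: [180.0, 0.0, 93.6]
ft_force: [-3.9, -1.2, 9.5]
opening: 0.148
finger_force: 30.0
[-0.13548495  0.78958175  0.06005544] [1.79982435e+02 7.87744964e-03 9.35657325e+01]
```

```bash

python3 -m creep '[[[0,0,0,0,0,0.025,-1],[0,0,-0.01,0,0,0.025,-1],[0,0,-0.02,0,0,0.025,-1],[0,0,-0.03,0,0,0.025,-1],[0,0,-0.03,0,0,0.025,-1]]]'
python3 -c "
from h import *
s=r.sense(); print(s['torque'],s['tool_rot'])"
```

```text
clock: 13.92
position: [0.4946, 0.0948, 0.2011]
tool_rot: [180.0, 0.0, 92.5]
ft_force: [-3.3, -0.2, 7.2]
opening: 0.152
finger_force: 30.0
[-0.1271366   0.6819521   0.03027922] [1.79993477e+02 5.17530054e-03 9.24696567e+01]
```

```bash

python3 -m creep '[[[0,0,-0.008,0,0,0,-1],[0,0,-0.012,0,0,0,-1],[0,0,-0.012,0,0,0,-1]]]'
python3 -m creep '[[[0,0,-0.008,0,0,0,-1],[0,0,-0.008,0,0,0,-1],[0,0,-0.008,0,0,0,-1]]]'
```

```text
clock: 14.3
position: [0.4946, 0.0949, 0.2023]
tool_rot: [-180.0, 0.0, 92.5]
ft_force: [-2.2, -0.6, 5.4]
opening: 0.149
finger_force: 30.0
clock: 14.68
position: [0.4945, 0.0948, 0.2028]
tool_rot: [-180.0, 0.0, 92.5]
ft_force: [-0.6, -0.7, 1.0]
opening: 0.151
finger_force: 30.0
```

The upward force fell sharply at TCP z = 0.2028, so the lugs have reached the top of the notches. I'll release and retreat.

```bash

python3 -m creep '[[[0,0,0,0,0,0,-0.3],[0,0,0,0,0,0,0],[0,0,0,0,0,0,0],[0,0,0,0,0,0,0]]]'
python3 -m creep '[[[0,0,-0.15,0,0,0,0],[0,0,-0.4,0,0,0,0],[0,0,-0.8,0,0,0,0],[0,0,-0.8,0,0,0,0],[0,0,-0.8,0,0,0,0]]]'
python3 - <<'E'
from h import *
s=r.sense(); K=cal('wrist',s); img,d=cams.camera('wrist'); save('w5.png',img); P=cloud(K,d)
D=np.hypot(P[...,0]-.495,P[...,1]-.094)
Q=P[(D<.05)&(P[...,2]>.205)&(P[...,2]<.225)]; 
print('wing',len(Q),cv2.minAreaRect(Q[:,:2].astype('f4')),np.median(Q[:,2]))
L=P[(D<.05)&(P[...,2]>.172)&(P[...,2]<.192)]; print('lid',np.median(L[:,2]))
C=P[(D<.046)&(P[...,2]>.115)&(P[...,2]<.128)]; print('collar',np.median(C[:,2]))
E
```

```text
clock: 15.18
position: [0.4946, 0.0949, 0.2031]
tool_rot: [180.0, -0.0, 92.5]
ft_force: [-0.0, -0.0, 0.3]
opening: 0.49
finger_force: 0.0
clock: 15.8
position: [0.4948, 0.0949, 0.2999]
tool_rot: [179.9, -0.0, 92.5]
ft_force: [-0.5, -0.9, -0.7]
opening: 0.505
finger_force: 0.0
wing 1386 ((0.495776891708374, 0.09524793177843094), (0.013806218281388283, 0.04558810591697693), 2.3339731693267822) 0.2179293783702691
lid 0.18213618594333209
collar 0.12119465619909944
```

View pics/w5.png

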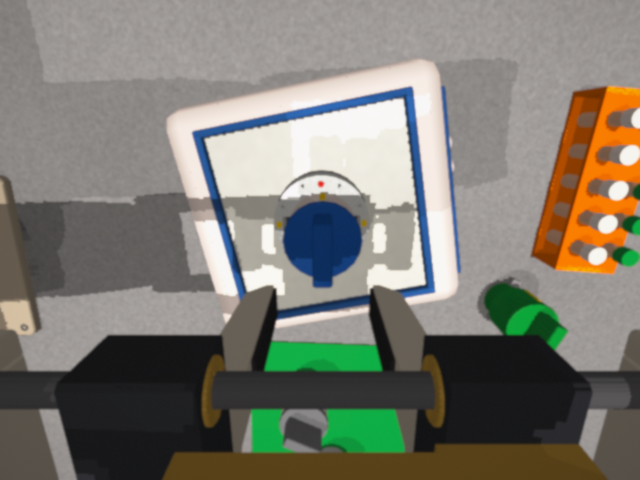

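The stripe at (322, 197) points at the red lock mark at (321, 184). The wing is at 92°, which is 79° from the housing's x, and the underside is about 19 mm below the collar top. The canister is locked and released.

```bash
python3 -c "
from h import *
print(workorder.hand_in())"
```

```text
the job is handed in; nothing more can be done
None
```

The blue-topped canister is locked in the shaker's bayonet mount and released, and I handed the job in at about 16 s; the last look put its underside about 19 mm below the collar top with the wing 79° from the housing's x axis, and the judge's verdict was not shown.

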